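# Slide the seedling tray under the grow light

## Robot

A 6-joint arm with a two-finger parallel gripper is mounted at the origin on the work surface. World frame = base frame: x ahead of the robot, y to its left, z up, the work surface at z = 0. Lengths are in mm, angles in degrees, forces in N, time in s.
With the tool pointing down it reaches from about 300 to 850 mm from the base axis. Payload 4.2 kg.
Tool frame: the origin (TCP) lies midway between the tips of the shut fingers; the grasp point (between the pads) lies 19 mm behind it; z points along the fingers, y is the line along which they close (so a half turn about z gives the same grasp; the last joint's range is limited). The gripper opens to 91 mm and grips with 3 to 60 N. Pads are 32 mm wide; open, the fingers measure 118 mm over their backs; the gripper's body (76 mm by 178 mm) begins 60 mm behind the grasp point.
Start: joints at [-73.281, 18.312, 89.639, -0, 72.044, -1.146], TCP at [176.397, -547.291, 213.976] pointing down, gripper open.
Joint ranges: [-177.97, 177.97], [-48.28, 115.42], [12.27, 149.76], [-77.06, 257.06], [2.81, 150.46], [-146.56, 146.56]. Speed limits (degrees/s): [147.25, 147.25, 180, 180, 180, 180].

## Interface

Orientations are given as [roll, pitch, yaw] about the fixed x, y, z axes, in that order (R = Rz(yaw) Ry(pitch) Rx(roll)).
In Python, from workcell import state, grab_frame, camera_model, workorder gives the robot as it stands.
- The arm moves only by the tool carry_out, never from a script. Its argument "commands" is a list of rows, each a list of 7 numbers: the turn, a rotation vector about the tool's x, y, z in degrees, then the shift along the tool's x, y, z in mm, then the opening, from -1 (shut) to 1 (fully open). In form: [[ax, ay, az, dx, dy, dz, hand], ...]. A call has 1 to 20 rows; each row is the pose to reach, as a shift and turn from the pose commanded when the call began, along the tool's axes at that moment; what a row does not reach only later rows make up. A row lasts 1/10 s, in which the tool goes at most 50 mm and 8.59 degrees, less where a joint would pass 70% of its speed; a pose out of reach is approached as far as the arm can. A call with a gripper value outside its range is refused whole. The fingers move at their own pace and stop on an object; "force" is the grip in N (left out, the last holds). Time passes only in rows, so rows that repeat a pose let the fingers close. It gives the time, the measured TCP pose, the force, the opening and the grip force at its end, in the units of the state.
- state(): the state, without advancing time (a new reading comes with each control period).
- grab_frame(name): name is "scene" or "top" or "wrist"; returns the picture (384x512x3 uint8, red, green, blue); there is no depth.
- camera_model(name): a dict with "fx", "fy", "cx", "cy" (pixels), "origin" and "rotation" of the camera in the world; the wrist camera has in their place "mount" (4x4, takes a point from camera to tool coordinates, whose origin is the TCP and whose axes are the flange's). Camera axes: x right, y up, looking along -z (the intrinsics and any distortion apply to the point x, -y, -z); pixel columns grow to the right and rows downward; lengths in mm; the calibration is good to about 2 mm. A picture is of the moment at which its call begins: read the wrist's pose just before it. camera_model takes no time and is no camera call.
- workorder.job_done(): hands the job in; it is judged then, once.
The state is a dict: "time_s": time; "qpos": joint angles; "qvel": joint speeds; "effort": joint torques, N m; "ee_pos": TCP position; "ee_rot": TCP orientation; "force": force on the tool from outside, world axes, zero at the start; "torque": the same for the moment, N m; "gripper_width": finger opening in mm; "gripper_force": force on a finger pad.
Only numpy, scipy, OpenCV 4.12 (cv2) and the standard library are available. Lean on these libraries where they do the work, as an engineer would, in place of code of your own. Each camera call takes 0.05 s, during which the arm holds its last target. There are 200 camera calls.

## Task

The blue seedling tray is standing at one end of the front lane of the white propagation stand. Slide it along the lane until it is in front of the opening between the guides, then push it in under the grow light until it is fully home against the orange back stop. Keep the tray down on the stand all the way - do not lift or tip it - and leave the bottle, beaker and jar where they stand.

Things in the scene. Friction and masses are not known exactly. Their poses are not given: they have to be found in the camera images.
- stand: fixed white stand on the table, deck 8 mm thick; x axis points from the lane into the bay under the light (away from the robot at yaw 0), y along the lane; origin at table height, mid-lane. Lane: 500 mm long, open ends, between an aluminium front lip (x -108 to -100 mm) and a rear fence (x 60 to 68 mm), tops at z = 20 mm
- lined_up (a point): where the tray's origin is when centred before the opening: stand frame (0, 0, 8) mm, stand's axes. The opening is a gap in the rear fence, 172 mm wide, whose edges slant in to two parallel bay guides 140 mm apart (stand x 81 to 195 mm, tops at z = 24 mm)
- home (a point): where the tray's origin is when fully home: stand frame (130, 0, 8) mm, stand's axes. The orange back stop (top at z = 24 mm) has its face 55 mm beyond in x
- light (a point): centre of the light's underside: stand frame (144, 0, 118) mm, stand's axes. Flat black panel 108 (x) x 200 (y) mm, so its front edge is at stand x = 90 mm; cooling fins up to z = 148 mm; on four 12 mm square posts at stand x = 100 and 188, y = +-88 mm
- tray: loose blue open box 110 (x) x 120 (y) x 45 mm high, 0.4 kg, six brown plugs with sprouts 65 mm high; origin at the centre of the box's underside. It starts in the lane with its x axis nearly along the stand's, with about 5 mm of play to lip and fence, and has 10 mm each side between the bay guides
- push_plate (a point): on the tray: middle of the outer (-x) face of the upright yellow push plate at the end of the tray's flat tongue, at tray x = -95 mm, 25 mm above its underside; axes as the tray. Plate 70 mm wide (y), 50 mm high, 6 mm thick. When the tray is home the plate stays in the open, 55 mm in front of the light
- bottle: bystander: loose white bottle with an orange cap, 66 mm across, 150 mm high, standing at the other end of the lane; origin at the centre of its underside
- beaker: bystander: loose clear beaker, 68 mm across, 85 mm high, on the table beside the light; origin at the centre of its underside
- jar: bystander: loose white jar with a green cap, 68 mm across, 75 mm high, on the table beside the light; origin at the centre of its underside
Things that resemble listed ones, but are neither listed nor needed, are in the scene too. What is meant by the tray is not black or purple, and is the larger of those in its own colour.

How it is judged:
By the outcome, as a careful person would: the job done as asked, in the order asked, and still so for the second after the job is handed in, with the robot touching nothing.
It also fails if it takes over 54 s, if anything falls off the work surface, if the arm or the gripper's body presses on something with over 40 N, if the wrist force passes 120 N, or if a joint passes its speed limit or range.

## Working session

There is one attempt and no reset: what is moved stays moved. The work goes in short steps, Python scripts to look and compute and a tool call to move; the robot and the scene stay as the last step left them, time stands still between calls to the robot, and variables do not carry over. Pictures are saved under pics/ and viewed, at most 10 in all, crops included, and the job is handed in when it is done.

Besides the shell and the picture viewer there is one more tool, called after "Request:" as a command line: name --pt "numbers of a row" for each row, then --argument value for the rest. carry_out: Moves the arm, as the interface text tells. Its arguments: {"type":"object","properties":{"commands":{"type":"array"},"force":{"type":"number"}},"required":["commands"]}

```bash
ls; mkdir -p pics; python3 - <<'E'
from workcell import *
import cv2
for n in ("scene","top"):
    cv2.imwrite(f"pics/{n}0.png",cv2.cvtColor(grab_frame(n),cv2.COLOR_RGB2BGR))
    print(n,camera_model(n))
print(camera_model("wrist"))
s=state();print(s)
E
```

```text
pics
scene {'fx': 370.2371007459637, 'fy': 370.2371007459637, 'cx': 255.96833555317517, 'cy': 194.10642975252227, 'origin': array([963.86200056, 595.52265086, 809.30307815]), 'rotation': array([ 44.11555542,  -0.56813863, 141.28639418])}
top {'fx': 472.1391312602975, 'fy': 472.1391312602975, 'cx': 255.44848625772306, 'cy': 189.47370509185518, 'origin': array([ 291.19061514,   73.89388753, 1238.80490451]), 'rotation': array([ 11.58415258,  -0.22480571, -90.67694915])}
{'fx': 293.3029732971353, 'fy': 293.3029732971353, 'cx': 256.40854505756863, 'cy': 196.01029759445936, 'mount': array([[-6.99711058e-04,  9.56931846e-01,  2.90311819e-01,
         8.09390819e+01],
       [ 9.99999700e-01,  5.72779853e-04,  5.22195639e-04,
         6.14666567e-01],
       [ 3.33420876e-04,  2.90312097e-01, -9.56931959e-01,
        -1.71502192e+02],
       [ 0.00000000e+00,  0.00000000e+00,  0.00000000e+00,
         1.00000000e+00]])}
{'time_s': 0.1, 'qpos': array([-7.32800876e+01,  1.83473503e+01,  8.96979367e+01, -1.61358104e-03,
        7.20440251e+01, -1.14539757e+00]), 'qvel': array([ 0.06756839, -0.11299817, -0.18519498,  0.03552645,  0.0591049 ,
        0.02519789]), 'effort': array([ 4.11607598e-04, -4.13332272e+01, -2.32509845e+01,  7.29392795e-02,
        4.22013632e-02, -5.15820159e-05]), 'ee_pos': array([ 176.2689932 , -546.85229558,  213.22067185]), 'ee_rot': array([-1.79910675e+02, -2.51409316e-04,  1.78658084e+01]), 'force': array([0.38664144, 0.83244904, 0.01561718]), 'torque': array([ 0.00886551, -0.03824796, -0.05215662]), 'gripper_force': 0.0, 'gripper_width': 91.27764411143751}
```

View pics/scene0.png

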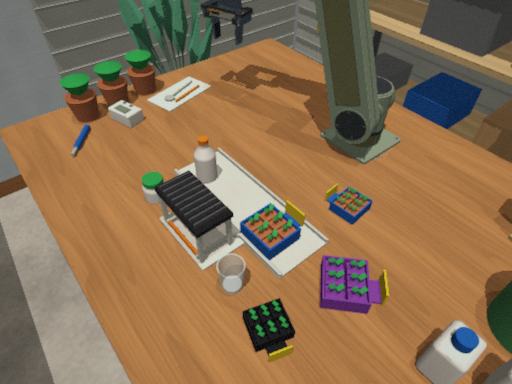

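View pics/top0.png

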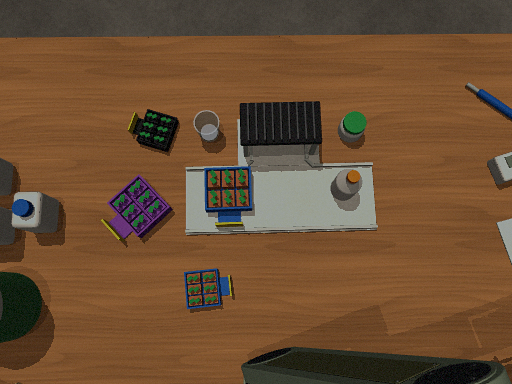

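The scene view shows the blue tray at the robot-left (+y) end of the lane, with the bottle at the other end. In the top view the tray is near (228,190), the lane spans columns 186–376 and rows 163–233, the light is at (281,122), and the small blue decoy is at (203,288). I'll enlarge the stand to measure it.

```bash
cat > h.py <<'E'
import numpy as np, cv2
from scipy.spatial.transform import Rotation as R
from workcell import *
def ray(n,px):
    c=camera_model(n); px=np.atleast_2d(px).astype(float)
    d=np.c_[(px[:,0]-c['cx'])/c['fx'],-(px[:,1]-c['cy'])/c['fy'],-np.ones(len(px))]
    return np.array(c['origin']), R.from_euler('xyz',c['rotation'],degrees=True).apply(d)
def onz(n,px,z):
    o,d=ray(n,px); return o+d*((z-o[2])/d[:,2])[:,None]
def proj(n,P):
    c=camera_model(n); q=R.from_euler('xyz',c['rotation'],degrees=True).inv().apply(np.atleast_2d(P)-c['origin'])
    return np.c_[c['cx']-c['fx']*q[:,0]/q[:,2],c['cy']+c['fy']*q[:,1]/q[:,2]]
E
python3 - <<'E'
from h import *
im=cv2.imread("pics/top0.png")
c=im[92:242,176:386]
cv2.imwrite("pics/crop.png",cv2.resize(c,None,fx=3.8,fy=3.8,interpolation=cv2.INTER_CUBIC))
print(onz("top",[(186,167),(372,163),(376,229),(186,233)],20).round(0))
h=cv2.cvtColor(im,cv2.COLOR_BGR2HSV)
w=((h[...,1]<50)&(h[...,2]>110)).astype(np.uint8)
y=cv2.inRange(h,(22,120,120),(35,255,255))
b=cv2.inRange(h,(105,150,50),(125,255,255))
for m,nm in((y,'yel'),(b,'blue'),(w,'white')):
    n,l,s,ct=cv2.connectedComponentsWithStats(m)
    for i in range(1,n):
        if s[i,4]>25: print(nm,s[i],ct[i].round(1), cv2.minAreaRect(np.argwhere(l==i)[:,::-1].astype(np.float32)))
E
```

```text
[[ 604.  250.   20.]
 [ 610. -246.   20.]
 [ 433. -245.   20.]
 [ 428.  247.   20.]]
yel [128 112   8  18  27] [131.1 120.2] ((131.06443786621094, 120.33248138427734), (1.364120364189148, 18.379728317260742), 21.037513732910156)
yel [101 219  19  21  58] [109.9 229. ] ((109.6811294555664, 228.83395385742188), (26.23040008544922, 2.2114624977111816), 47.48955535888672)
yel [215 222  28   3  59] [228.2 222.8] ((228.5, 223.0), (2.0, 27.0), 90.0)
yel [228 275   4  21  32] [229.5 285. ] ((229.5, 285.0), (20.199254989624023, 1.393052101135254), 84.2894058227539)
blue [477  89  35  29 286] [495.  102.2] ((495.4671936035156, 102.57768249511719), (41.90863800048828, 7.310030460357666), 34.2156982421875)
blue [204 166  48  44 366] [228.9 189. ] ((227.49600219726562, 187.90017700195312), (42.04637908935547, 46.642704010009766), 87.70938873291016)
blue [ 12 199  17  17 225] [ 20.1 207. ] ((20.0, 207.0), (16.0, 16.0), 90.0)
blue [218 211  23  11 242] [229.1 216. ] ((229.0, 216.0), (10.0, 22.0), 90.0)
blue [184 269  46  40 423] [211.1 287.3] ((206.64022827148438, 287.7621765136719), (36.7737045288
[... 639 characters left out ...]
)
white [201 124  17  16 210] [208.6 131.5] ((209.0, 131.5), (16.0, 15.0), 0.0)
white [495 152  17  29 273] [504.1 166.2] ((503.0, 166.0), (28.0, 16.0), 90.0)
white [250 155  59  13 329] [275.6 160.4] ((279.0, 161.0), (58.0, 12.0), -0.0)
white [323 162  50   4 131] [346.4 163.7] ((347.4928283691406, 163.70748901367188), (2.560214042663574, 49.03419494628906), 88.60282135009766)
white [ 233  166  145   66 6902] [309.2 200.8] ((305.0, 198.5), (65.0, 144.0), 90.0)
white [ 12 192  29  35 597] [ 27.4 209.8] ((26.0, 209.0), (34.0, 28.0), 90.0)
white [497 219  15  44 355] [506.3 234.7] ((504.0, 240.5), (43.0, 14.0), 90.0)
white [261 231  37   2  40] [278.1 231.2] ((279.0, 231.5), (1.0, 36.0), 90.0)
```

View pics/crop.png

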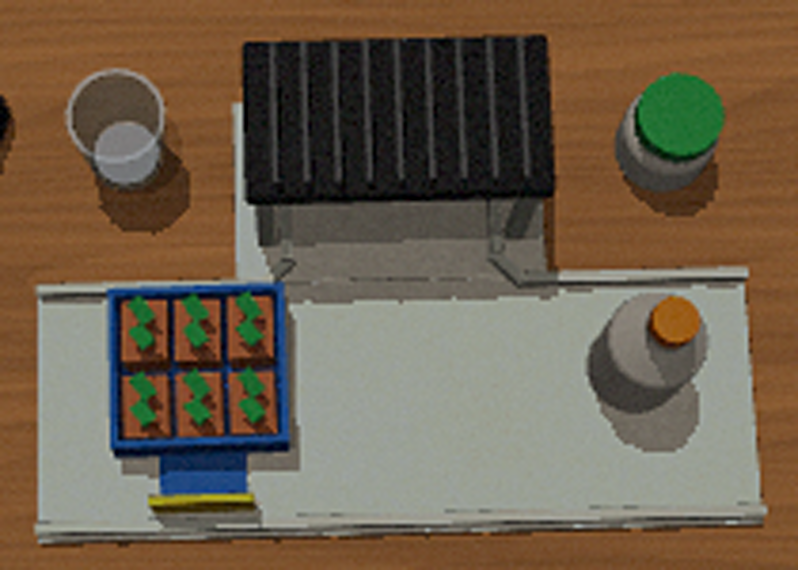

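The crop shows the fence's rear corners at full-image pixels (186,167.5) and (372.6,162.8), and the lip's at (185.5,233.5) and (377,229.4). The plate top runs along v≈222 from u=215.5 to 243, and the bottle stands at the right end. Next I'll compute the poses and check them against the light panel.

```bash
python3 - <<'E'
from h import *
f=lambda l:[(176+u/3.8,92+v/3.8) for u,v in l]
st=onz("top",f([(38,287),(747,269),(765,510),(36,528)]),20)
def fit(P,Q):  # rigid 2D stand->world
    P=np.array(P,float);Q=Q[:,:2]; a=P-P.mean(0);b=Q-Q.mean(0)
    t=np.arctan2((a[:,0]*b[:,1]-a[:,1]*b[:,0]).sum(),(a*b).sum()); r=np.array([[np.cos(t),-np.sin(t)],[np.sin(t),np.cos(t)]])
    o=Q.mean(0)-r@P.mean(0); return np.degrees(t),o,(P@r.T+o-Q).round(1).tolist()
print('stand',fit([(68,250),(68,-250),(-108,-250),(-108,250)],st))
print('light',fit([(198,100),(198,-100),(90,-100),(90,100)],onz("top",f([(243,43),(547,36),(554,192),(247,200)]),148)))
print('tray rim',fit([(55,60),(55,-60),(-55,-60),(-55,60)],onz("top",f([(108,286),(284,283),(289,445),(113,451)]),53)))
print('plate top edges',onz("top",f([(149,495),(254,494)]),58).round(1))
# second view: yellow in scene
im=grab_frame("scene"); h=cv2.cvtColor(im,cv2.COLOR_RGB2HSV); y=cv2.inRange(h,(22,120,100),(35,255,255))
n,l,s,ct=cv2.connectedComponentsWithStats(y)
for i in range(1,n):
    if s[i,4]>25: print(s[i],ct[i].round(1),onz("scene",ct[i],33).round(0))
E
```

```text
stand (np.float64(0.799100545150395), array([541.56928891,   0.83263545]), [[3.5, 1.7], [2.9, -0.9], [-3.0, -1.6], [-3.3, 0.8]])
light (np.float64(0.8222287896332227), array([535.39284888,   1.62288734]), [[1.4, 2.1], [1.4, -1.7], [-1.6, -2.9], [-1.2, 2.5]])
tray rim (np.float64(1.2516878584449347), array([538.34336039, 136.10327238]), [[-2.3, -0.4], [-0.5, -0.5], [1.3, -0.7], [1.4, 1.6]])
plate top edges [[450.1 168.6  58. ]
 [449.9  99.1  58. ]]
[325 184  13  16  87] [331.  190.9] [[304. 140.  33.]]
[286 200  19  26 234] [294.7 212.1] [[446. 135.  33.]]
[382 269   7  37 116] [385.3 286.2] [[436. 438.  33.]]
[269 345  24  17 204] [280.2 352.8] [[733. 400.  33.]]
```

The tray's yaw is about 1°, the measured plate width is 69.5 (70 expected), and the two views agree to within 3 mm. The plan is to grip the plate by its side edges with the fingers closing along y and the camera side toward the robot, which keeps the gripper body clear of the light. Then I slide −y and push +x.

```bash
cat >> h.py <<'E'
def delta(p,yaw,p0=None,y0=None):
    s=state(); p0=s['ee_pos'] if p0 is None else np.array(p0); y0=s['ee_rot'][2] if y0 is None else y0
    R0=R.from_euler('xyz',[180,0,y0],degrees=True); R1=R.from_euler('xyz',[180,0,yaw],degrees=True)
    return np.r_[(R0.inv()*R1).as_rotvec(degrees=True),R0.inv().apply(np.array(p)-p0)].round(1)
E
python3 -c "
from h import *
print(delta([446.5,134,130],181,[176.397,-547.291,213.976],17.866))"
```

```text
[   0.     0.  -163.1  466.1 -565.6   84. ]
```

Request:
carry_out --pt "0 0 -163 466 -565.5 84 1" --pt "0 0 -163 466 -565.5 84 1" --pt "0 0 -163 466 -565.5 84 1" --pt "0 0 -163 466 -565.5 84 1" --pt "0 0 -163 466 -565.5 84 1" --pt "0 0 -163 466 -565.5 84 1" --pt "0 0 -163 466 -565.5 84 1" --pt "0 0 -163 466 -565.5 84 1" --pt "0 0 -163 466 -565.5 84 1" --pt "0 0 -163 466 -565.5 84 1" --pt "0 0 -163 466 -565.5 84 1" --pt "0 0 -163 466 -565.5 84 1" --pt "0 0 -163 466 -565.5 84 1" --pt "0 0 -163 466 -565.5 84 1" --pt "0 0 -163 466 -565.5 84 1" --pt "0 0 -163 466 -565.5 84 1" --pt "0 0 -163 466 -565.5 84 1" --pt "0 0 -163 466 -565.5 84 1" --pt "0 0 -163 466 -565.5 84 1" --pt "0 0 -163 466 -565.5 84 1"

```text
time_s: 2.15
ee_pos: [446.3, 133.9, 129.7]
ee_rot: [-180.0, -0.0, -179.1]
force: [-0.0, -0.0, 0.1]
gripper_width: 91.2
gripper_force: 0.0
```

```bash
python3 - <<'E'
from h import *
s=state();im=grab_frame("wrist");cv2.imwrite("pics/w1.png",cv2.cvtColor(im,cv2.COLOR_RGB2BGR))
c=camera_model("wrist");M=c['mount'];T=R.from_euler('xyz',s['ee_rot'],degrees=True)
h=cv2.cvtColor(im,cv2.COLOR_RGB2HSV); y=cv2.inRange(h,(22,120,80),(35,255,255))
n,l,st,ct=cv2.connectedComponentsWithStats(y)
for i in range(1,n):
    if st[i,4]>100:
        print(st[i],ct[i]); x,yy,w,hh=st[i,:4]
        for px in((x,yy),(x+w,yy),(x,yy+hh),(x+w,yy+hh)):
            d=M[:3,:3]@[(px[0]-c['cx'])/c['fx'],-(px[1]-c['cy'])/c['fy'],-1]
            o=s['ee_pos']+T.apply(M[:3,3]); d=T.apply(d); print(px,(o+d*(58-o[2])/d[2]).round(1))
E
```

```text
[256   0  10  61 374] [260.56951872  28.86096257]
(np.int32(256), np.int32(0)) [288.6 130.3  58. ]
(np.int32(266), np.int32(0)) [288.5 137.5  58. ]
(np.int32(256), np.int32(61)) [328.9 130.9  58. ]
(np.int32(266), np.int32(61)) [328.8 138.5  58. ]
[ 220  191   79   21 1533] [258.43509459 201.19960861]
(np.int32(220), np.int32(191)) [432.1 101.3  58. ]
(np.int32(299), np.int32(191)) [431.1 169.4  58. ]
(np.int32(220), np.int32(212)) [451.3 100.8  58. ]
(np.int32(299), np.int32(212)) [450.3 170.5  58. ]
```

View pics/w1.png

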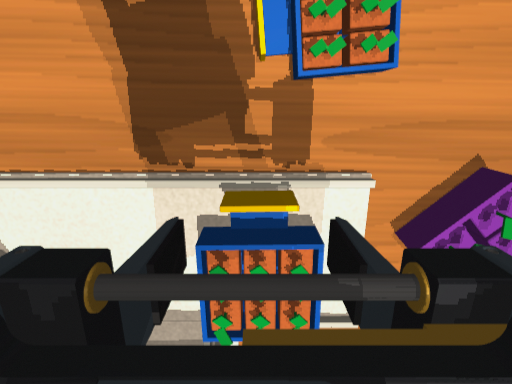

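The wrist view shows the plate top's bright strip at rows 207–211, columns 220–299. That puts it at x≈447 and y from 101 to 170, midway between the open fingers. Descend beside its edges and close gently.

Request:
carry_out --pt "0 0 0 0 1 40 1" --pt "0 0 0 0 1 75 1" --pt "0 0 0 0 1 95 1" --pt "0 0 0 0 1 102 1" --pt "0 0 0 0 1 102 1" --pt "0 0 0 0 1 102 0.4" --pt "0 0 0 0 1 102 0.3" --pt "0 0 0 0 1 102 0.3" --pt "0 0 0 0 1 102 0.3" --pt "0 0 0 0 1 102 0.3" --pt "0 0 0 0 1 102 0.3" --pt "0 0 0 0 1 102 0.3" --force 12

```text
time_s: 3.4
ee_pos: [447.2, 135.2, 28.9]
ee_rot: [180.0, 0.1, -179.1]
force: [-1.5, 0.5, 5.6]
gripper_width: 69.6
gripper_force: 12.0
```

Request:
carry_out --pt "0 0 0 0 0 -1 0.3" --pt "0 0 0 0 0 -1 0.3" --pt "0 0 0 0 0 -1 0.3" --pt "0 0 0 0 0 -1 0.3"

```text
time_s: 3.8
ee_pos: [446.8, 135.0, 29.0]
ee_rot: [180.0, 0.0, -179.1]
force: [1.2, 0.7, -0.5]
gripper_width: 69.6
gripper_force: 12.0
```

```bash
python3 - <<'E'
from h import *
s=state();print(s['force'],s['torque'],s['ee_pos'],s['gripper_width'])
im=cv2.cvtColor(grab_frame("scene"),cv2.COLOR_RGB2BGR)
cv2.imwrite("pics/s1.png",cv2.resize(im[130:280,150:350],None,fx=4,fy=4,interpolation=cv2.INTER_CUBIC))
E
```

```text
[ 1.18835839  0.68683032 -0.47128384] [ 0.53012647 -0.37607661  0.04143622] [446.79597736 134.98798795  28.96122776] 69.61291869808798
```

View pics/s1.png

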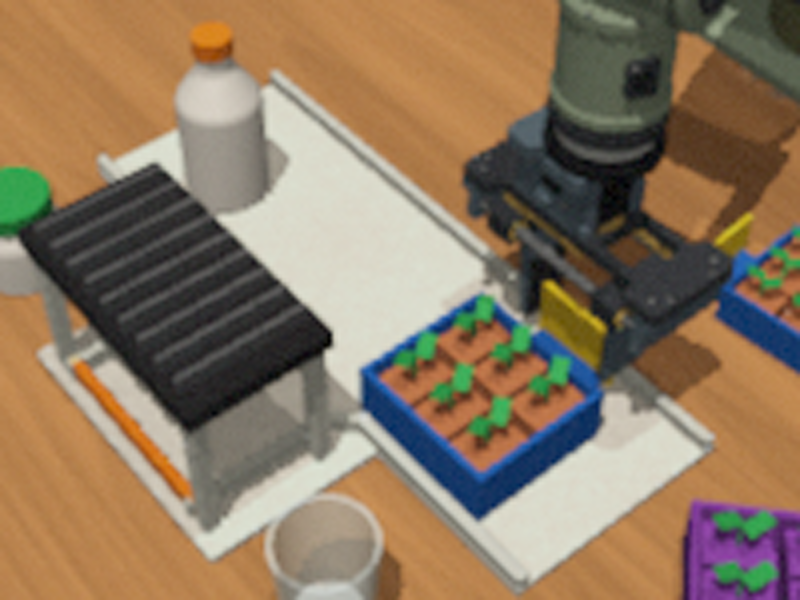

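Width 69.6 confirms the plate is held by its edges. The tray is still flat and the tool force is near zero. Now slide along the lane, −y by 135.

Request:
carry_out --pt "0 0 0 0 -5 0 0.3" --pt "0 0 0 0 -12 0 0.3" --pt "0 0 0 0 -20 0 0.3" --pt "0 0 0 0 -28 0 0.3" --pt "0 0 0 0 -36 0 0.3" --pt "0 0 0 0 -44 0 0.3" --pt "0 0 0 0 -52 0 0.3" --pt "0 0 0 0 -60 0 0.3" --pt "0 0 0 0 -68 0 0.3" --pt "0 0 0 0 -76 0 0.3" --pt "0 0 0 0 -84 0 0.3" --pt "0 0 0 0.5 -92 0 0.3" --pt "0 0 0 0.5 -100 0 0.3" --pt "0 0 0 0.5 -108 0 0.3" --pt "0 0 0 0.5 -115 0 0.3" --pt "0 0 0 0.5 -122 0 0.3" --pt "0 0 0 0.5 -128 0 0.3" --pt "0 0 0 0.5 -132 0 0.3" --pt "0 0 0 0.5 -135 0 0.3" --pt "0 0 0 0.5 -135 0 0.3"

```text
time_s: 5.85
ee_pos: [447.9, -0.7, 29.0]
ee_rot: [-180.0, -0.0, -179.1]
force: [-0.7, 0.8, 3.3]
gripper_width: 69.7
gripper_force: 12.0
```

```bash
python3 - <<'E'
from h import *
s=state();print(s['force'],s['torque'],s['ee_pos'],s['gripper_width'])
im=cv2.cvtColor(grab_frame("top"),cv2.COLOR_RGB2BGR)
cv2.imwrite("pics/t2.png",cv2.resize(im[92:242,176:386],None,fx=3.8,fy=3.8,interpolation=cv2.INTER_CUBIC))
E
```

```text
[-0.73172211  0.76477453  3.25379593] [ 0.57843664 -0.13013659  0.16534583] [447.91586017  -0.71429685  28.96378001] 69.6871669524357
```

View pics/t2.png

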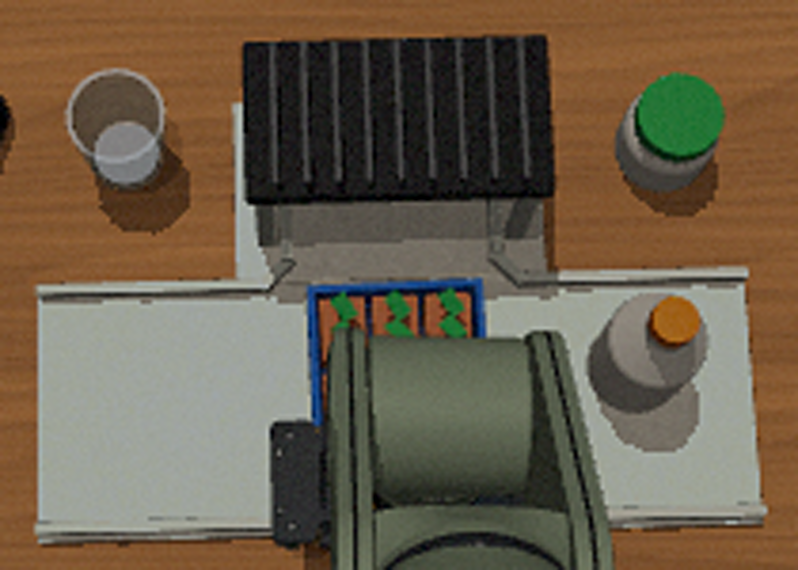

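The tray's rear rim runs from crop (308,285) to (483,281) and sits before the opening. The fence gap edges are near (272,288) and (523,284), and the bottle is untouched. I'll check the centring numerically.

```bash
python3 - <<'E'
from h import *
f=lambda l:[(176+u/3.8,92+v/3.8) for u,v in l]
print(onz("top",f([(308,285),(483,281)]),53).round(1))
print(onz("top",f([(270,291),(523,285)]),20).round(1), onz("top",f([(295,261),(487,254)]),24).round(1))
E
```

```text
[[593.5  61.5  53. ]
 [595.1 -57.9  53. ]]
[[597.9  87.8  20. ]
 [600.3 -89.5  20. ]] [[618.3  70.1  24. ]
 [622.  -64.5  24. ]]
```

The tray is centred to within about 1 mm and its yaw matches the stand. Push in 118 mm first.

Request:
carry_out --pt "0 0 0 -4 0 0 0.3" --pt "0 0 0 -10 0 0 0.3" --pt "0 0 0 -16 0 0 0.3" --pt "0 0 0 -22 0 0 0.3" --pt "0 0 0 -28 0 0 0.3" --pt "0 0 0 -34 0 0 0.3" --pt "0 0 0 -40 0 0 0.3" --pt "0 0 0 -47 0 0 0.3" --pt "0 0 0 -54 0 0 0.3" --pt "0 0 0 -61 0 0 0.3" --pt "0 0 0 -68 0 0 0.3" --pt "0 0 0 -75 0 0 0.3" --pt "0 0 0 -82 0 0 0.3" --pt "0 0 0 -89 0 0 0.3" --pt "0 0 0 -96 0 0 0.3" --pt "0 0 0 -103 0 0 0.3" --pt "0 0 0 -109 0 0 0.3" --pt "0 0 0 -114 0 0 0.3" --pt "0 0 0 -118 0 0 0.3" --pt "0 0 0 -118 0 0 0.3"

```text
time_s: 7.9
ee_pos: [563.4, 1.3, 28.5]
ee_rot: [-179.9, -0.4, -179.1]
force: [-5.4, 1.3, 4.8]
gripper_width: 69.8
gripper_force: 12.0
```

Request:
carry_out --pt "0 0 0 0 0 0 0.3" --pt "0 0 0 0 0 0 0.3" --pt "0 0 0 -2 0 0 0.3" --pt "0 0 0 -4 0 0 0.3" --pt "0 0 0 -6 0 0 0.3" --pt "0 0 0 -6 0 0 0.3"

```text
time_s: 8.5
ee_pos: [568.7, 1.4, 28.5]
ee_rot: [-179.9, -0.4, -179.1]
force: [-6.5, 0.8, 5.9]
gripper_width: 70.3
gripper_force: 12.0
```

Request:
carry_out --pt "0 0 0 -2 0 0 0.3" --pt "0 0 0 -4 0 0 0.3" --pt "0 0 0 -5 0 0 0.3" --pt "0 0 0 -5 0 0 0.3"

```text
time_s: 8.9
ee_pos: [573.4, 1.4, 28.5]
ee_rot: [-179.9, -0.5, -179.1]
force: [-7.0, -0.9, 7.5]
gripper_width: 69.9
gripper_force: 12.0
```

```bash
python3 - <<'E'
from h import *
s=state();print(s['force'],s['torque'],s['ee_pos'],s['gripper_width'])
a=grab_frame("scene");b=grab_frame("top")
im=cv2.cvtColor(a,cv2.COLOR_RGB2BGR);
cv2.imwrite("pics/s3.png",cv2.resize(im[150:270,130:300],None,fx=4.5,fy=4.5,interpolation=cv2.INTER_CUBIC))
E
```

```text
[-6.99463998 -0.91833223  7.53303011] [0.11784589 1.13895226 0.02559411] [573.40581398   1.44573943  28.49636365] 69.91874755883299
```

View pics/s3.png

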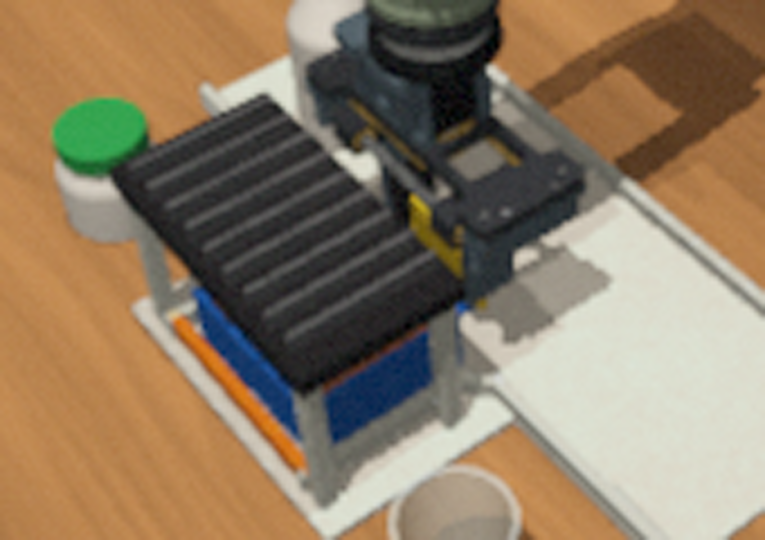

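The tray is under the light, flat and centred, with its back face close to the orange stop. The force is still only friction, so it isn't against the stop yet. Continue.

Request:
carry_out --pt "0 0 0 -2 0 0 0.3" --pt "0 0 0 -3 0 0 0.3" --pt "0 0 0 -4 0 0 0.3" --pt "0 0 0 -4 0 0 0.3"

```text
time_s: 9.4
ee_pos: [577.3, 1.5, 28.5]
ee_rot: [-179.9, -0.5, -179.1]
force: [-7.0, -0.2, 6.9]
gripper_width: 69.8
gripper_force: 12.0
```

Request:
carry_out --pt "0 0 0 -1 0 0 0.3" --pt "0 0 0 -2 0 0 0.3" --pt "0 0 0 -3 0 0 0.3" --pt "0 0 0 -3 0 0 0.3"

```text
time_s: 9.8
ee_pos: [578.0, 1.5, 28.5]
ee_rot: [-179.9, -0.8, -179.1]
force: [-12.1, 0.0, 11.1]
gripper_width: 70.2
gripper_force: 12.0
```

```bash
python3 - <<'E'
from h import *
s=state();print(s['force'],s['torque'],s['ee_pos'],s['gripper_width'])
a=grab_frame("scene")
im=cv2.cvtColor(a,cv2.COLOR_RGB2BGR);w=cv2.cvtColor(grab_frame("wrist"),cv2.COLOR_RGB2BGR)
A=cv2.resize(im[205:270,150:260],None,fx=7,fy=7,interpolation=cv2.INTER_CUBIC)[:, :512] 
cv2.imwrite("pics/s4.png",np.hstack([cv2.resize(im[205:265,160:240],(400,300),interpolation=cv2.INTER_CUBIC),cv2.resize(w,(400,300))]))
E
```

```text
[-1.20666002e+01  2.13785356e-03  1.11206339e+01] [0.07724578 1.89816918 0.03347413] [577.97463681   1.54236365  28.45329046] 70.1889771655973
```

View pics/s4.png

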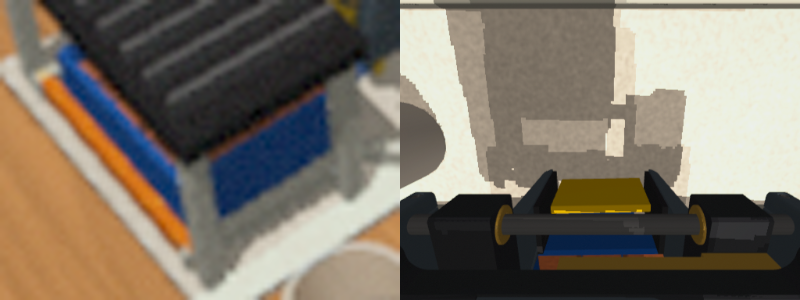

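The tool stopped at x=578.0 while the force rose to 12 N, and the blue back face lies against the orange stop: contact. Release, back off clear of the plate, and shut the fingers for a confirming push on the plate's outer face.

Request:
carry_out --pt "0 0 0 0 0 0 0.6" --pt "0 0 0 0 0 0 1" --pt "0 0 0 0 0 0 1" --pt "0 0 0 0 0 0 1" --pt "0 0 0 0 0 0 1" --pt "0 0 0 10 0 0 1" --pt "0 0 0 25 0 0 1" --pt "0 0 0 40 0 0 1" --pt "0 0 0 50 0 0 1" --pt "0 0 0 50 0 0 -1" --pt "0 0 0 50 0 0 -1" --pt "0 0 0 50 0 0 -1" --pt "0 0 0 50 0 0 -1" --pt "0 0 0 50 0 0 -1" --pt "0 0 0 50 0 0 -1" --pt "0 0 0 50 0 0 -1" --pt "0 0 0 50 0 0 -1" --pt "0 0 0 50 0 0 -1"

```text
time_s: 11.7
ee_pos: [534.0, 1.2, 28.9]
ee_rot: [-180.0, 0.0, -179.1]
force: [0.5, -0.3, -0.2]
gripper_width: 22.2
gripper_force: 0.0
```

Request:
carry_out --pt "0 0 0 0 0 0 -1" --pt "0 0 0 0 0 0 -1" --pt "0 0 0 -6 0 0 -1" --pt "0 0 0 -12 0 0 -1" --pt "0 0 0 -17 0 0 -1" --pt "0 0 0 -20 0 0 -1" --pt "0 0 0 -22 0 0 -1" --pt "0 0 0 -24 0 0 -1" --pt "0 0 0 -24 0 0 -1"

```text
time_s: 12.6
ee_pos: [558.2, 1.6, 28.9]
ee_rot: [-180.0, 0.0, -179.1]
force: [-0.4, 0.3, 0.0]
gripper_width: 0.7
gripper_force: 0.0
```

Request:
carry_out --pt "0 0 0 -1 0 0 -1" --pt "0 0 0 -2 0 0 -1" --pt "0 0 0 -3 0 0 -1" --pt "0 0 0 -4 0 0 -1" --pt "0 0 0 -5 0 0 -1" --pt "0 0 0 -5 0 0 -1"

```text
time_s: 13.2
ee_pos: [558.6, 1.6, 28.7]
ee_rot: [-180.0, -0.5, -179.1]
force: [-10.0, -0.7, 7.1]
gripper_width: 0.8
gripper_force: 5.0
```

Request:
carry_out --pt "0 0 0 -1 0 0 -1" --pt "0 0 0 -2 0 0 -1" --pt "0 0 0 -3 0 0 -1" --pt "0 0 0 -3 0 0 -1"

```text
time_s: 13.6
ee_pos: [558.6, 1.7, 28.7]
ee_rot: [180.0, -0.9, -179.1]
force: [-17.0, -1.2, 13.3]
gripper_width: 0.3
gripper_force: 8.2
```

At 17 N it didn't move at all, so the tray is home. Retreat and look.

Request:
carry_out --pt "0 0 0 8 0 0 -1" --pt "0 0 0 20 0 0 -1" --pt "0 0 0 40 0 0 -1" --pt "0 0 0 70 0 0 -1" --pt "0 0 0 110 0 -30 -1" --pt "0 0 0 150 0 -80 -1" --pt "0 0 0 180 0 -130 -1" --pt "0 0 0 200 0 -170 -1" --pt "0 0 0 200 0 -170 -1" --pt "0 0 0 200 0 -170 -1"

```text
time_s: 14.6
ee_pos: [366.6, -1.4, 201.3]
ee_rot: [-180.0, 0.4, -179.1]
force: [0.4, -0.4, -0.3]
gripper_width: 0.5
gripper_force: 0.0
```

```bash
python3 - <<'E'
from h import *
s=state();print(s['force'],s['ee_pos'])
a,b=[cv2.cvtColor(grab_frame(n),cv2.COLOR_RGB2BGR) for n in("scene","top")]
cv2.imwrite("pics/f.png",np.hstack([cv2.resize(a[130:280,130:280],(400,400),interpolation=cv2.INTER_CUBIC),cv2.resize(b[92:242,206:356],(400,400),interpolation=cv2.INTER_CUBIC)]))
h=cv2.cvtColor(b,cv2.COLOR_BGR2HSV);y=cv2.inRange(h,(22,120,120),(35,255,255));y[:,:240]=0;y[:,330:]=0
p=np.argwhere(y)[:,::-1]; print(p.min(0),p.max(0)); print(onz("top",[(p[:,0].min(),p[:,1].min()),(p[:,0].max()+1,p[:,1].min())],58).round(1))
E
```

```text
[ 0.40441403 -0.39813618 -0.33915832] [366.62046441  -1.36672733 201.33055019]
[268 171] [294 173]
[[581.3  33.5  58. ]
 [580.6 -36.   58. ]]
```

View pics/f.png

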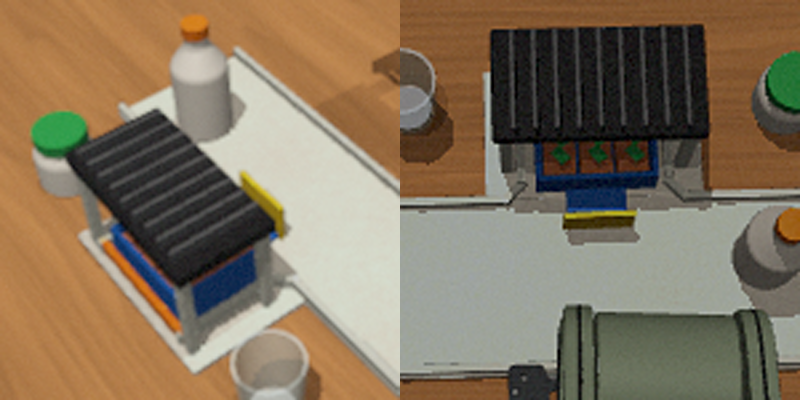

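Both views show the tray flat under the light against the orange stop. The plate is in the open at x≈581, about 131 mm further in than at the start. The bottle, beaker and jar are where they stood.

```bash
python3 -c "
from workcell import workorder
print(workorder.job_done())"
```

```text
the job is handed in; nothing more can be done
None
```

I slid the blue tray along the lane and pushed it in under the grow light until it sat against the orange back stop, where it didn't move under a 17 N push; it stayed flat, the bottle, beaker and jar were not touched, and the job was handed in at about 15 s.

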